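# Refile a specimen series in reverse order

### The arm

A 6-joint arm with a two-finger parallel gripper is mounted at the origin on the work surface. World frame = base frame: x ahead of the robot, y to its left, z up, the work surface at z = 0. Lengths are in m, angles in degrees, forces in N, time in s.
With the tool pointing down it reaches from about 0.375 to 0.9 m from the base axis. Payload 3.1 kg.
Tool frame: the origin (TCP) lies on the centre line of the jaws, within the pads' length; the fingertips stand 17 mm ahead of it and the grasp point (between the pads) lies 2 mm behind it; z points along the fingers, y is the line along which they close (so a half turn about z gives the same grasp; the last joint's range is limited). The gripper opens to 87 mm and grips with 3 to 60 N. Pads are 19 mm wide; open, the fingers measure 117 mm over their backs; the gripper's body (75 mm by 190 mm) begins 51 mm behind the grasp point.
Start: joints at [-75.143, 30.224, 82.088, -0, 67.689, -10.227], TCP at [0.265, -0.566, 0.24] pointing down, gripper open.
Joint ranges: [-176.69, 176.69], [-43.24, 126.21], [12.49, 139.97], [-82, 262], [0, 151.66], [-163.58, 163.58]. Speed limits (degrees/s): [159.86, 159.86, 180, 180, 180, 180].

### API

Orientations are given as a 3x3 rotation matrix whose columns are the frame's x, y, z axes.
In Python, from rig import bot, imaging, finder gives the robot as it stands. The module is installed in compiled form; this text tells all that it offers.
- The arm moves only by the tool play_rows, never from a script. Its argument "motion" is a list that holds one entry, the list of rows, each a list of 6 numbers: the shift along the tool's x, y, z in fractions of the full range, 1 being 500 mm, then the turn, a rotation vector about the tool's x, y, z in normalised numbers (1 is 360 degrees). In form: [[[dx, dy, dz, wx, wy, wz], ...]]. A call has 1 to 8 rows; each row is the pose to reach, as a shift and turn from the pose commanded when the call began, along the tool's axes at that moment; what a row does not reach only later rows make up. A row lasts 1/12 s, in which the tool goes at most 41.7 mm and 7.16 degrees, less where a joint would pass 70% of its speed; a pose out of reach is approached as far as the arm can. Shift and turn numbers lie between -1 and 1, and a call with a number outside is refused. A call with a gripper value outside its range is refused whole. "fingers" is the finger opening in m, from 0 to 0.087, set as the call begins (left out, the last holds). The fingers move at their own pace and stop on an object; the grip force is fixed at half the most. Time passes only in rows, so rows that repeat a pose let the fingers close. It gives the time, the measured TCP pose, the force, the opening and the grip force at its end, in the units of the state.
- bot.read_state(): the state, without advancing time (a new reading comes with each control period).
- imaging.capture(name): name is "scene" or "top" or "wrist"; returns a dict with "frame" (480x640x3 uint8, red, green, blue), "camera_matrix" (3x3 intrinsics, pixels), "R" (3x3) and "t" (3): a world point X has camera coordinates R X + t. Camera axes: x right, y down, z forward; pixel columns grow to the right and rows downward; lengths in m; the calibration is good to about 2 mm. A picture is of the moment at which its call begins. There is no depth.
- bot.hand_in(): hands the job in; it is judged then, once.
Trained networks look in the newest picture that a camera, given by its name, has taken for a name from the list of things; names that differ only in an ending like _2 or _b are one class to them, and where a whole thing is asked for, a point or a joint stands for the part that bears it (a point fixed in the world has none). Each returns a list of dicts, best first, with "confidence" (0 to 1); they miss things now and then, are a little off and sometimes report something else, mostly with a low value. They report only what shows in the picture. A call takes as long as a camera call. They do not tell look-alikes from the thing itself.
- finder.recognise(camera, name): "at" ([x, y, z] in m, in world coordinates, good to about 4 mm: the middle of the surface that is visible of it).
- finder.outline_of(camera, name): "pixels" (480x640 bool, what is visible of it).
The state is a dict: "time_s": time; "joint_positions": joint angles; "qvel": joint speeds; "tau": joint torques, N m; "position": TCP position; "tcp_rot": TCP orientation; "force": force on the tool from outside, world axes, zero at the start; "moment": the same for the moment, N m; "opening": opening from 0.0 (shut) to 1.0 (fully open); "grasp_force": force on a finger pad.
Only numpy, scipy, OpenCV 4.12 (cv2) and the standard library are available. Lean on these libraries where they do the work, as an engineer would, in place of code of your own. Each camera call takes 0.05 s, during which the arm holds its last target. There are 200 camera calls.

### The job

Move the four glass specimen containers from the wooden stand into the empty white compartment tray, one to a compartment and in reverse order: seen from the robot, the one at the left end of the stand goes into the right-end compartment, the second from the left into the second from the right, and so on. Keep them upright, set them gently down on the compartment floors without dropping them, and let go of them all.

Things in the scene. Friction and masses are not known exactly. Their poses are not given: they have to be found in the camera images.
- vial: Slim clear glass specimen tube, the narrowest and tallest of the four glass bodies: round, diameter 26 mm and straight to height 64 mm, then a cork 22 mm in diameter and 14 mm high; 78 mm tall, about 50 g. Origin: centre of its underside; z is up along its axis. Stands loose within 7 mm of the centre of its seat, turned at most 0.15 rad from it.
- jar: Squat round clear glass jar with a broad black screw cap as wide as the glass: diameter 36 mm all the way, 58 mm tall, about 80 g. Origin: centre of its underside; z is up along its axis. Stands loose within 7 mm of the centre of its seat, turned at most 0.15 rad from it.
- flask: Square clear glass bottle, 32 x 32 mm (sides along its x and y) and straight to height 56 mm, then a round white cap 26 mm in diameter and 14 mm high; 70 mm tall, about 90 g. Origin: centre of its underside; z is up along its axis. Stands loose within 7 mm of the centre of its seat, turned at most 0.15 rad from it.
- dropper: Amber glass dropper bottle: round, diameter 34 mm and straight to height 50 mm, shoulder narrowing to 18 mm at 58 mm, black collar to 68 mm, thin rubber bulb (12 mm) to 80 mm; about 90 g. Origin: centre of its underside; z is up along its axis. Stands loose within 7 mm of the centre of its seat, turned at most 0.15 rad from it.
- stand: The stand the pieces start in: fixed wooden board 72 (x) x 250 (y) x 8 mm high on the bench, carrying the four seats in a row along its y axis, seat centres at y = -90, -30, 30, 90 mm and x = 0 in its frame. Origin: centre of its underside. Its y axis points to the robot's left, turned at most 0.3 rad. It is on the left or the right half of the bench
- tray: Tray to fill: fixed white plastic tray 64 (x) x 244 (y) x 18 mm high on the bench, walls 4 mm, four compartments 56 x 56 mm in a row along its y axis, centres at y = -90, -30, 30, 90 mm, x = 0, floor 4 mm above its underside. Origin: centre of its underside. Its y axis points to the robot's left, turned at most 0.3 rad. On the other half of the bench from the stand
- seat_vial: Wooden seat the vial stands in at the start: fixed open-topped block 64 (x) x 58 (y) x 14 mm high, walls 4 mm, inner floor 4 mm above its underside. Origin: centre of its underside. It lies on the stand, axes parallel to the stand's; which seat is where in the row varies. The seats look alike and are told apart by what stands in them at the start
- seat_jar: Wooden seat the jar stands in at the start: fixed open-topped block 64 (x) x 58 (y) x 14 mm high, walls 4 mm, inner floor 4 mm above its underside. Origin: centre of its underside. It lies on the stand, axes parallel to the stand's; which seat is where in the row varies. The seats look alike and are told apart by what stands in them at the start
- seat_flask: Wooden seat the flask stands in at the start: fixed open-topped block 64 (x) x 58 (y) x 14 mm high, walls 4 mm, inner floor 4 mm above its underside. Origin: centre of its underside. It lies on the stand, axes parallel to the stand's; which seat is where in the row varies. The seats look alike and are told apart by what stands in them at the start
- seat_dropper: Wooden seat the dropper stands in at the start: fixed open-topped block 64 (x) x 58 (y) x 14 mm high, walls 4 mm, inner floor 4 mm above its underside. Origin: centre of its underside. It lies on the stand, axes parallel to the stand's; which seat is where in the row varies. The seats look alike and are told apart by what stands in them at the start
Things that resemble listed ones, but are neither listed nor needed, are in the scene too. What is shaped like the dropper but pink, red or yellow is not meant.

How it is judged (in metres and radians):
At the end, for the whole second after the job is handed in: All four stand upright (0.1 rad), released and at rest on the floor of their own tray compartments (underside under 8 mm above the tray's, centre within 16 mm of the compartment's in x and y), in mirrored order: what started at y in the stand's row is at -y in the tray's row (((y of seat_vial in the frame of stand between -0.11 and -0.07 m and y of vial in the frame of tray between 0.074 and 0.106 m) or (y of seat_vial in the frame of stand between -0.05 and -0.01 m and y of vial in the frame of tray between 0.014 and 0.046 m) or (y of seat_vial in the frame of stand between 0.01 and 0.05 m and y of vial in the frame of tray between -0.046 and -0.014 m) or (y of seat_vial in the frame of stand between 0.07 and 0.11 m and y of vial in the frame of tray between -0.106 and -0.074 m)) and x of vial in the frame of tray between -0.016 and 0.016 m and z of each of vial, jar, flask, dropper in the frame of tray below 0.008 m and angle between each of vial, jar, flask, dropper's own z axis and vertical below 0.1 rad and linear speed of each of vial, jar, flask, dropper below 0.02 m/s and contact force between each of vial, jar, flask, dropper and the fingers below 0.05 N and ((y of seat_jar in the frame of stand between -0.11 and -0.07 m and y of jar in the frame of tray between 0.074 and 0.106 m) or (y of seat_jar in the frame of stand between -0.05 and -0.01 m and y of jar in the frame of tray between 0.014 and 0.046 m) or (y of seat_jar in the frame of stand between 0.01 and 0.05 m and y of jar in the frame of tray between -0.046 and -0.014 m) or (y of seat_jar in the frame of stand between 0.07 and 0.11 m and y of jar in the frame of tray between -0.106 and -0.074 m)) and x of jar in the frame of tray between -0.016 and 0.016 m and ((y of seat_flask in the frame of stand between -0.11 and -0.07 m and y of flask in the frame of tray between 0.074 and 0.106 m) or (y of seat_flask in the frame of stand between -0.05 and -0.01 m and y of flask in the frame of tray between 0.014 and 0.046 m) or (y of seat_flask in the frame of stand between 0.01 and 0.05 m and y of flask in the frame of tray between -0.046 and -0.014 m) or (y of seat_flask in the frame of stand between 0.07 and 0.11 m and y of flask in the frame of tray between -0.106 and -0.074 m)) and x of flask in the frame of tray between -0.016 and 0.016 m and ((y of seat_dropper in the frame of stand between -0.11 and -0.07 m and y of dropper in the frame of tray between 0.074 and 0.106 m) or (y of seat_dropper in the frame of stand between -0.05 and -0.01 m and y of dropper in the frame of tray between 0.014 and 0.046 m) or (y of seat_dropper in the frame of stand between 0.01 and 0.05 m and y of dropper in the frame of tray between -0.046 and -0.014 m) or (y of seat_dropper in the frame of stand between 0.07 and 0.11 m and y of dropper in the frame of tray between -0.106 and -0.074 m)) and x of dropper in the frame of tray between -0.016 and 0.016 m); the robot touches nothing.
It fails at once if a container is tipped over (leans more than about 35 degrees) (angle between any of vial, jar, flask, dropper's own z axis and vertical above 0.6 rad).
It fails at once if a container is dropped into the tray (faster than 0.55 m/s within 15 mm of a compartment floor, a fall of some 15 mm) ((x of vial in the frame of tray between -0.03 and 0.03 m and y of vial in the frame of tray between -0.12 and 0.12 m and z of vial in the frame of tray below 0.019 m and linear speed of vial above 0.55 m/s) or (x of jar in the frame of tray between -0.03 and 0.03 m and y of jar in the frame of tray between -0.12 and 0.12 m and z of jar in the frame of tray below 0.019 m and linear speed of jar above 0.55 m/s) or (x of flask in the frame of tray between -0.03 and 0.03 m and y of flask in the frame of tray between -0.12 and 0.12 m and z of flask in the frame of tray below 0.019 m and linear speed of flask above 0.55 m/s) or (x of dropper in the frame of tray between -0.03 and 0.03 m and y of dropper in the frame of tray between -0.12 and 0.12 m and z of dropper in the frame of tray below 0.019 m and linear speed of dropper above 0.55 m/s)).
It also fails if it takes over 115 s, if anything falls off the work surface, if the arm or the gripper's body presses on something with over 40 N, if the wrist force passes 120 N, or if a joint passes its speed limit or range.

## Working session

There is one attempt and no reset: what is moved stays moved. The work goes in short steps, Python scripts to look and compute and a tool call to move; the robot and the scene stay as the last step left them, time stands still between calls to the robot, and variables do not carry over. Pictures are saved under pics/ and viewed, at most 14 in all, crops included, and the job is handed in when it is done.

Besides the shell and the picture viewer there is one more tool, called after "Emit:" by a JSON object that holds its "fn" and its "kwargs", one argument or row to a line. play_rows: Moves the arm, as the interface text tells. Its arguments: {"type":"object","properties":{"motion":{"type":"array"},"fingers":{"type":"number"}},"required":["motion"]}

```bash
mkdir -p pics; python3 - <<'E'
from rig import bot, imaging, finder
import cv2,numpy as np
s=bot.read_state();print(s['time_s'],s['position'],np.round(s['tcp_rot'],3).tolist(),s['opening'])
for c in ['top','scene']:
    d=imaging.capture(c);cv2.imwrite(f'pics/{c}0.png',d['frame'][:,:,::-1])
    K,R,t=d['camera_matrix'],np.array(d['R']),np.array(d['t'])
    print(c,np.round(-R.T@t,3),K[0][0])
    for n in ['vial','jar','flask','dropper','stand','tray','seat_vial']:
        for r in finder.recognise(c,n)[:6]:
            p=R@np.array(r['at'])+t;u=K@p;u=u[:2]/u[2]
            print(n,round(r['confidence'],2),np.round(r['at'],3),u.round())
E
```

```text
0.0 [ 0.26478293 -0.56537178  0.23857203] [[0.906, 0.424, -0.001], [0.424, -0.906, 0.002], [0.0, -0.002, -1.0]] 1.0021518538434988
top [ 0.407 -0.001  0.856] 449.3360739063973
vial 0.64 [0.57  0.188 0.078] [215. 216.]
jar 0.68 [0.572 0.247 0.071] [183. 217.]
flask 0.68 [0.578 0.301 0.068] [153. 215.]
dropper 0.81 [0.464 0.232 0.056] [193. 278.]
dropper 0.8 [0.565 0.128 0.066] [250. 219.]
dropper 0.8 [0.465 0.07  0.051] [283. 275.]
dropper 0.63 [0.478 0.14  0.055] [244. 269.]
stand 0.59 [0.543 0.185 0.004] [225. 238.]
tray 0.92 [ 0.503 -0.193  0.004] [423. 253.]
seat_vial 0.73 [0.564 0.191 0.012] [221. 226.]
scene [ 0.984 -0.435  0.859] 609.2694214213873
vial 0.79 [0.583 0.185 0.06 ] [407. 177.]
jar 0.57 [0.579 0.242 0.054] [426. 161.]
jar 0.42 [0.599 0.261 0.018] [438. 175.]
flask 0.83 [0.593 0.306 0.054] [454. 148.]
flask 0.46 [0.581 0.128 0.018] [382. 208.]
dropper 0.77 [0.486 0.137 0.039] [348. 169.]
dropper 0.74 [0.474 0.07  0.046] [317. 182.]
dropper 0.7 [0.571 0.125 0.057] [379. 192.]
dropper 0.6 [0.474 0.234 0.04 ] [379. 139.]
stand 0.68 [0.602 0.163 0.007] [404. 208.]
tray 0.66 [ 0.501 -0.205  0.001] [207. 298.]
seat_vial 0.72 [ 0.498 -0.206  0.007] [205. 295.]
seat_vial 0.65 [0.585 0.191 0.017] [407. 191.]
```

```bash
python3 - <<'E'
import cv2
a=cv2.imread('pics/top0.png');cv2.imwrite('pics/top0c.png',cv2.resize(a[170:320,110:310],(800,600),interpolation=cv2.INTER_CUBIC))
a=cv2.imread('pics/scene0.png');cv2.imwrite('pics/sc0c.png',cv2.resize(a[100:250,290:490],(800,600),interpolation=cv2.INTER_CUBIC))
E
```

```text
(no output)
```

View pics/top0.png

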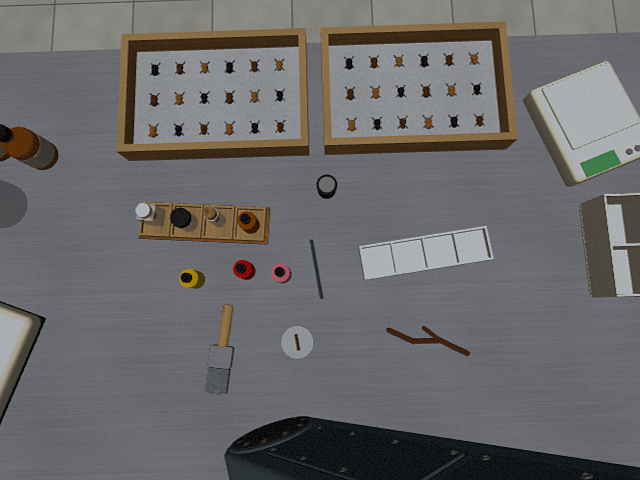

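View pics/top0c.png

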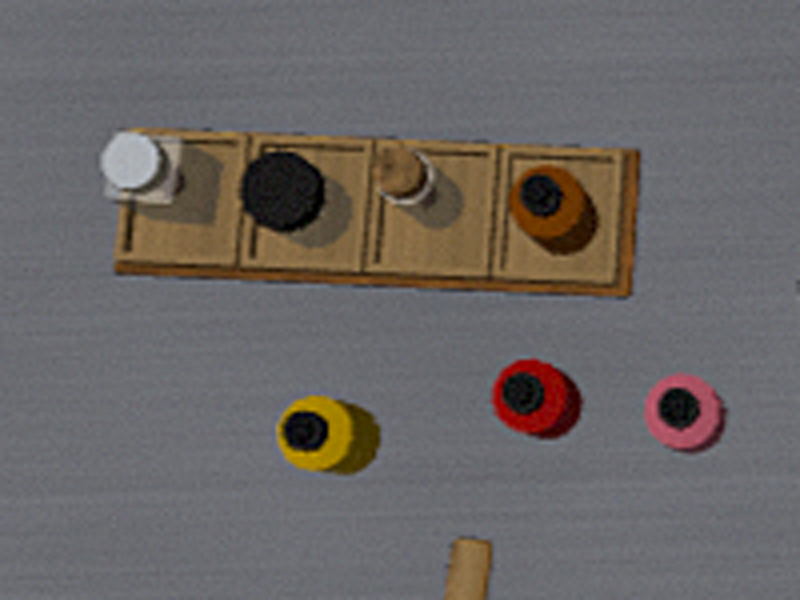

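View pics/sc0c.png

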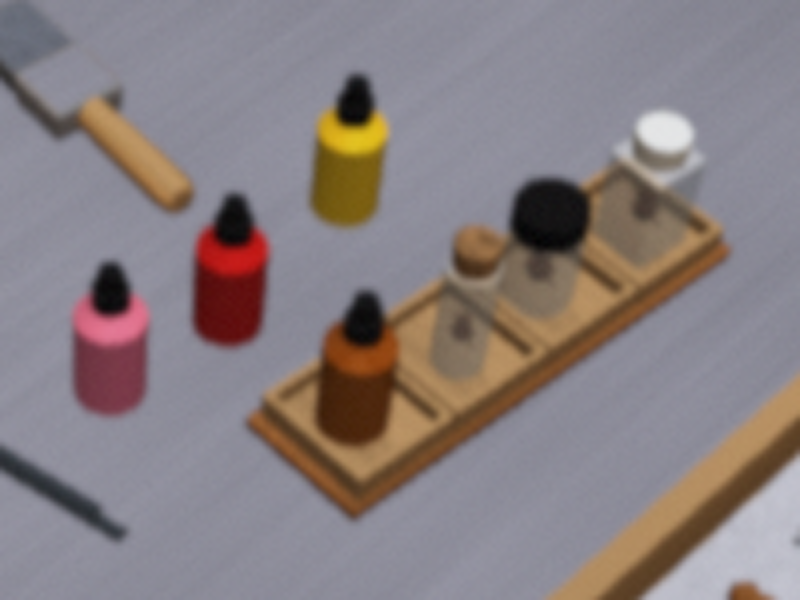

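Stand, on the left, reads from left to right: flask (145,212), jar (181,217), vial (212,213), dropper (248,222). The tray is on the right, centred at about (426,253).

There are four dropper candidates: amber (248,222), red (243,270), yellow (191,279) and pink (282,273). Only the amber one fits: it isn't an excluded colour and it stands in a seat. The enlarged crop confirms it.

Next I'll fit silhouettes in both cameras.

```bash
cat > h.py <<'E'
from rig import bot, imaging, finder
import numpy as np, cv2
from scipy.optimize import minimize
from scipy.spatial.transform import Rotation as Ro
a=np.linspace(0,2*np.pi,40,endpoint=False)
C=lambda d,z:np.c_[d/2*np.cos(a),d/2*np.sin(a),0*a+z]
B=lambda x,y,z0,z1:np.array([[i*x/2,j*y/2,z] for i in(-1,1) for j in(-1,1) for z in(z0,z1)])
M={'vial':[np.r_[C(26,0),C(26,64)],np.r_[C(22,64),C(22,78)]],'jar':[np.r_[C(36,0),C(36,58)]],
'flask':[B(32,32,0,56),np.r_[C(26,56),C(26,70)]],'dropper':[np.r_[C(34,0),C(34,50)],np.r_[C(34,50),C(18,58)],np.r_[C(18,58),C(18,68)],np.r_[C(12,68),C(12,80)]],
'tray':[B(64,244,0,18)]}
def render(c,name,p,z):
    m=np.zeros((480,640),np.uint8)
    for X in M[name]:
        X=X/1000@Ro.from_euler('z',p[2]).as_matrix().T+[p[0],p[1],z]
        u=(X@np.array(c['R']).T+c['t'])@np.array(c['camera_matrix']).T;u=u[:,:2]/u[:,2:]
        cv2.fillConvexPoly(m,np.round(cv2.convexHull(u.astype(np.float32))*256).astype(np.int32),1,shift=8)
    return m>0
def fit(cs,name,p0,z,yaw=True):
    ms={}
    for c in cs:
        o=finder.outline_of(c,name)
        o=[m['pixels'] for m in o]
        g=render(cs[c],name,p0,z)
        if o: ms[c]=max(o,key=lambda m:(m&g).sum()/(m|g).sum())
    def iou(p): return [ (ms[c]&r).sum()/(ms[c]|r).sum() for c in ms for r in [render(cs[c],name,p,z)]]
    def f(q): return -sum(iou([*q[:2],q[2] if yaw else p0[2]]))
    S=np.array([p0]+[np.array(p0)+d for d in np.diag([.01,.01,.1])])
    if not yaw:S=S[:3,:2]
    r=minimize(f,S[0],method='Nelder-Mead',options=dict(initial_simplex=S,xatol=1e-4,fatol=1e-4))
    return r.x, dict(zip(ms,np.round(iou([*r.x[:2],r.x[2] if yaw else p0[2]]),2)))
def go(x,y,z,yaw):
    "delta from measured pose; yaw of tool x in world, deg"
    s=bot.read_state();R=np.array(s['tcp_rot']);
    T=np.array([[np.cos(yaw),np.sin(yaw),0],[np.sin(yaw),-np.cos(yaw),0],[0,0,-1.]]).T
    T=np.c_[[np.cos(yaw),np.sin(yaw),0],[np.sin(yaw),-np.cos(yaw),0],[0,0,-1]]
    d=R.T@(np.array([x,y,z])-s['position']);w=np.degrees(Ro.from_matrix(R.T@T).as_rotvec())
    print('delta',np.round(d,4),np.round(w,2),'time',s['time_s'])
E
python3 - <<'E'
from h import *
cs={c:imaging.capture(c) for c in('top','scene')}
for n,p,z,y in [('tray',[.505,-.2,.12],0,True),('flask',[.57,.29,-.04],.012,True),('jar',[.565,.235,0],.012,False),('vial',[.565,.18,0],.012,False),('dropper',[.565,.125,0],.012,False)]:
    for k in (cs,{'top':cs['top']},{'scene':cs['scene']}):
        r=fit(k,n,p,z,y);print(n,np.round(r[0],4),r[1])
go(.565,.125,.2,np.pi/2-.04)
E
```

```text
tray [ 0.5014 -0.1957  0.1286] {'top': np.float64(0.93), 'scene': np.float64(0.96)}
tray [ 0.5026 -0.1952  0.1363] {'top': np.float64(0.93)}
tray [ 0.5012 -0.196   0.1388] {'scene': np.float64(0.97)}
flask [ 0.5845  0.3159 -0.3231] {'top': np.float64(0.86), 'scene': np.float64(0.86)}
flask [ 0.5837  0.3142 -0.2983] {'top': np.float64(0.86)}
flask [ 0.5833  0.3155 -0.2843] {'scene': np.float64(0.86)}
jar [0.5735 0.2536] {'top': np.float64(0.88), 'scene': np.float64(0.87)}
jar [0.573  0.2547] {'top': np.float64(0.89)}
jar [0.5721 0.2539] {'scene': np.float64(0.87)}
vial [0.5748 0.1947] {'top': np.float64(0.9), 'scene': np.float64(0.88)}
vial [0.5765 0.1965] {'top': np.float64(0.89)}
vial [0.5738 0.1946] {'scene': np.float64(0.89)}
dropper [0.564  0.1339] {'top': np.float64(0.85), 'scene': np.float64(0.93)}
dropper [0.564  0.1362] {'top': np.float64(0.85)}
dropper [0.565  0.1328] {'scene': np.float64(0.93)}
delta [ 0.5647 -0.4987  0.0396] [ -0.    -0.   -62.62] time 1.9
```

Careful with the scale: shifts go in shares of 500 mm and turns go in shares of 360 degrees. That gives: 0.28 m / 0.5 = 0.56, -0.25 m / 0.5 = -0.5, -56 degrees / 360 = -0.1556.

Emit:
{"fn": "play_rows", "kwargs": {
  "motion": [
    [[0.07, -0.062, 0.006, 0, 0, -0.0194], [0.14, -0.124, 0.01, 0, 0, -0.0389], [0.21, -0.186, 0.016, 0, 0, -0.0583], [0.28, -0.25, 0.02, 0, 0, -0.0778], [0.35, -0.312, 0.026, 0, 0, -0.0972], [0.42, -0.374, 0.03, 0, 0, -0.1167], [0.49, -0.436, 0.036, 0, 0, -0.1361], [0.56, -0.5, 0.04, 0, 0, -0.1556]]
  ],
  "fingers": 0.087
}}

```text
time_s: 2.57
position: [0.3966, -0.2584, 0.2218]
tcp_rot: [[0.15, 0.989, 0.001], [0.989, -0.15, -0.0], [-0.0, 0.001, -1.0]]
force: [0.2, -0.0, 0.9]
opening: 1.0
grasp_force: 0.0
```

```bash
python3 -c "
from h import *
go(.564,.134,.15,np.pi/2-.05)"
```

```text
delta [0.4131 0.1067 0.0717] [ 0.04  0.02 -5.74] time 2.5667
```

Scaled: 0.31 m / 0.5 = 0.62, 0.28 m / 0.5 = 0.56, -6 degrees / 360 = -0.0167.

Emit:
{"fn": "play_rows", "kwargs": {
  "motion": [
    [[0.08, 0.02, 0.016, 0, 0, -0.0028], [0.16, 0.04, 0.032, 0, 0, -0.0056], [0.24, 0.06, 0.048, 0, 0, -0.0083], [0.32, 0.08, 0.064, 0, 0, -0.0111], [0.4, 0.1, 0.08, 0, 0, -0.0139], [0.48, 0.12, 0.09, 0, 0, -0.0167], [0.56, 0.14, 0.1, 0, 0, -0.0167], [0.62, 0.156, 0.11, 0, 0, -0.0167]]
  ]
}}

```text
time_s: 3.23
position: [0.5221, 0.037, 0.1666]
tcp_rot: [[0.049, 0.999, 0.001], [0.999, -0.049, 0.0], [0.0, 0.001, -1.0]]
force: [0.3, -0.5, -0.0]
opening: 0.999
grasp_force: 0.0
```

Scaled: 0.055 m / 0.5 = 0.11, 0.05 m / 0.5 = 0.1.

Emit:
{"fn": "play_rows", "kwargs": {
  "motion": [
    [[0.06, 0.016, 0.02, 0, 0, 0], [0.1, 0.02, 0.03, 0, 0, 0], [0.11, 0.02, 0.03, 0, 0, 0], [0.11, 0.02, 0.03, 0, 0, 0], [0.11, 0.02, 0.03, 0, 0, 0], [0.11, 0.02, 0.03, 0, 0, 0]]
  ]
}}

```text
time_s: 3.73
position: [0.534, 0.0874, 0.1521]
tcp_rot: [[0.052, 0.999, 0.001], [0.999, -0.052, -0.0], [-0.0, 0.001, -1.0]]
force: [-0.5, 0.0, 0.9]
opening: 0.997
grasp_force: 0.0
```

```bash
python3 -c "
from h import *
go(.564,.134,.048,np.pi/2-.05)
d=imaging.capture('wrist');cv2.imwrite('pics/w1.png',d['frame'][:,:,::-1])"
```

```text
delta [0.0482 0.0275 0.104 ] [ 0.03  0.02 -0.11] time 3.7333
```

View pics/w1.png

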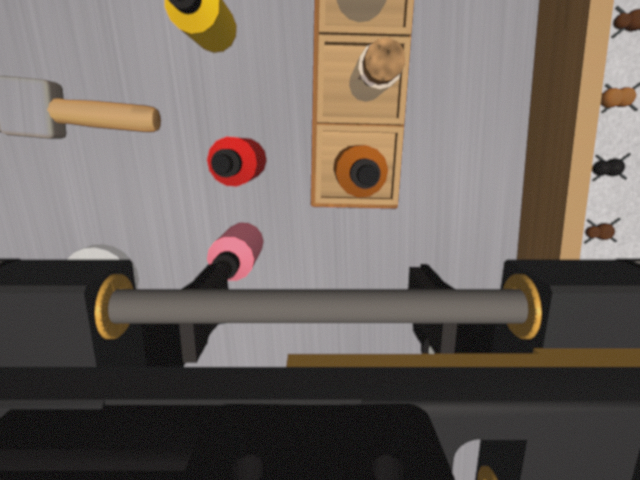

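The wrist view shows the amber dropper at (361,172), alone in its end seat, with the vial at (383,62). The pink, red and yellow look-alikes are to the left, off the stand. I'll cross-check the fit from this view and then descend.

```bash
python3 -c "
from h import *
cs={'wrist':imaging.capture('wrist')}
print(fit(cs,'dropper',[.564,.134,0],.012,False))
print(fit(cs,'vial',[.575,.195,0],.012,False))"
```

```text
(array([0.56370136, 0.13438894]), {'wrist': np.float64(0.94)})
(array([0.57410726, 0.1946825 ]), {'wrist': np.float64(0.95)})
```

Emit:
{"fn": "play_rows", "kwargs": {
  "motion": [
    [[0.04, 0.02, 0, 0, 0, 0], [0.08, 0.044, 0, 0, 0, 0], [0.096, 0.054, 0, 0, 0, 0], [0.096, 0.054, 0, 0, 0, 0], [0.096, 0.054, 0, 0, 0, 0], [0.096, 0.054, 0, 0, 0, 0]]
  ]
}}

```text
time_s: 4.43
position: [0.5624, 0.1343, 0.1514]
tcp_rot: [[0.051, 0.999, -0.002], [0.999, -0.051, -0.001], [-0.001, -0.002, -1.0]]
force: [0.0, -0.3, -1.1]
opening: 1.0
grasp_force: 0.0
```

```bash
python3 -c "
from h import *
go(.564,.134,.048,np.pi/2-.05)"
```

```text
delta [-1.000e-04  1.800e-03  1.034e-01] [-0.1   0.03 -0.07] time 4.4333
```

Scaled: 0.103 m / 0.5 = 0.206, 0.03 m / 0.5 = 0.06.

Emit:
{"fn": "play_rows", "kwargs": {
  "motion": [
    [[0, 0.004, 0.06, 0, 0, 0], [0, 0.004, 0.11, 0, 0, 0], [0, 0.004, 0.15, 0, 0, 0], [0, 0.004, 0.18, 0, 0, 0], [0, 0.004, 0.2, 0, 0, 0], [0, 0.004, 0.206, 0, 0, 0], [0, 0.004, 0.206, 0, 0, 0], [0, 0.004, 0.206, 0, 0, 0]]
  ]
}}

```text
time_s: 5.1
position: [0.5657, 0.1347, 0.0492]
tcp_rot: [[0.051, 0.999, 0.001], [0.999, -0.051, 0.0], [0.0, 0.001, -1.0]]
force: [-0.3, 0.1, 0.9]
opening: 1.005
grasp_force: 0.0
```

Emit:
{"fn": "play_rows", "kwargs": {
  "motion": [
    [[0, 0, 0, 0, 0, 0], [0, 0, 0, 0, 0, 0], [0, 0, 0, 0, 0, 0], [0, 0, 0, 0, 0, 0], [0, 0, 0, 0, 0, 0], [0, 0, 0, 0, 0, 0], [0, 0, 0, 0, 0, 0], [0, 0, 0, 0, 0, 0]]
  ],
  "fingers": 0.02
}}

```text
time_s: 5.77
position: [0.5653, 0.135, 0.0486]
tcp_rot: [[0.051, 0.999, -0.0], [0.999, -0.051, -0.0], [-0.0, -0.0, -1.0]]
force: [0.6, 0.7, -0.3]
opening: 0.479
grasp_force: 0.0
```

Emit:
{"fn": "play_rows", "kwargs": {
  "motion": [
    [[0, 0, 0, 0, 0, 0], [0, 0, 0, 0, 0, 0], [0, 0, 0, 0, 0, 0], [0, 0, 0, 0, 0, 0], [0, 0, 0, 0, 0, 0], [0, 0, 0, 0, 0, 0]]
  ],
  "fingers": 0.02
}}

```text
time_s: 6.27
position: [0.5653, 0.135, 0.0486]
tcp_rot: [[0.051, 0.999, -0.0], [0.999, -0.051, 0.0], [0.0, -0.0, -1.0]]
force: [-0.7, 0.6, -0.3]
opening: 0.38
grasp_force: 30.0
```

Scaled: -0.1 m / 0.5 = -0.2, -0.095 m / 0.5 = -0.19.

Emit:
{"fn": "play_rows", "kwargs": {
  "motion": [
    [[0, 0, -0.01, 0, 0, 0], [0, 0, -0.03, 0, 0, 0], [0, 0, -0.06, 0, 0, 0], [0, 0, -0.1, 0, 0, 0], [0, 0, -0.14, 0, 0, 0], [0, 0, -0.17, 0, 0, 0], [0, 0, -0.19, 0, 0, 0], [0, 0, -0.2, 0, 0, 0]]
  ]
}}

```text
time_s: 6.93
position: [0.5662, 0.1351, 0.1509]
tcp_rot: [[0.051, 0.999, 0.003], [0.999, -0.051, 0.0], [0.0, 0.003, -1.0]]
force: [0.7, 0.1, -1.4]
opening: 0.38
grasp_force: 30.0
```

Scaled: -0.13 m / 0.5 = -0.26, -0.11 m / 0.5 = -0.22, -6 degrees / 360 = -0.0167.

Emit:
{"fn": "play_rows", "kwargs": {
  "motion": [
    [[-0.01, -0.002, 0, 0, 0, 0], [-0.03, -0.008, 0, 0, 0, -0.0014], [-0.06, -0.016, 0, 0, 0, -0.0028], [-0.1, -0.026, 0, 0, 0, -0.0056], [-0.14, -0.036, 0, 0, 0, -0.0083], [-0.18, -0.046, 0, 0, 0, -0.0111], [-0.22, -0.056, 0, 0, 0, -0.0139], [-0.26, -0.068, 0, 0, 0, -0.0167]]
  ]
}}

```text
time_s: 7.6
position: [0.5236, 0.0058, 0.1476]
tcp_rot: [[-0.055, 0.998, -0.002], [0.998, 0.055, 0.0], [0.0, -0.002, -1.0]]
force: [0.3, -0.1, -0.9]
opening: 0.378
grasp_force: 30.0
```

Scaled: -0.1 m / 0.5 = -0.2, -0.095 m / 0.5 = -0.19, -4.5 degrees / 360 = -0.0125.

Emit:
{"fn": "play_rows", "kwargs": {
  "motion": [
    [[-0.04, -0.006, 0, 0, 0, -0.0028], [-0.08, -0.012, 0, 0, 0, -0.0056], [-0.12, -0.02, 0, 0, 0, -0.0083], [-0.16, -0.026, 0, 0, 0, -0.0111], [-0.19, -0.03, 0, 0, 0, -0.0125], [-0.2, -0.034, 0, 0, 0, -0.0125], [-0.2, -0.034, 0, 0, 0, -0.0125], [-0.2, -0.034, 0, 0, 0, -0.0125]]
  ]
}}

```text
time_s: 8.27
position: [0.5124, -0.0935, 0.148]
tcp_rot: [[-0.131, 0.991, -0.002], [0.991, 0.131, 0.001], [0.001, -0.002, -1.0]]
force: [-0.6, 1.1, -1.0]
opening: 0.376
grasp_force: 30.0
```

```bash
python3 -c "
from h import *
cs={c:imaging.capture(c) for c in('wrist','top')}
for c in cs: print(fit({c:cs[c]},'tray',[.5014,-.1957,.133],0))
go(.4895,-.1065,.0405,np.pi/2+.133)
cv2.imwrite('pics/w2.png',cs['wrist']['frame'][:,:,::-1])"
```

```text
(array([ 0.50127919, -0.19588423,  0.13318545]), {'wrist': np.float64(0.25)})
(array([ 0.54784899, -0.24254376,  0.59074682]), {'top': np.float64(0.01)})
delta [-0.0104 -0.0251  0.108 ] [-0.02 -0.03  0.03] time 8.4667
```

View pics/w2.png

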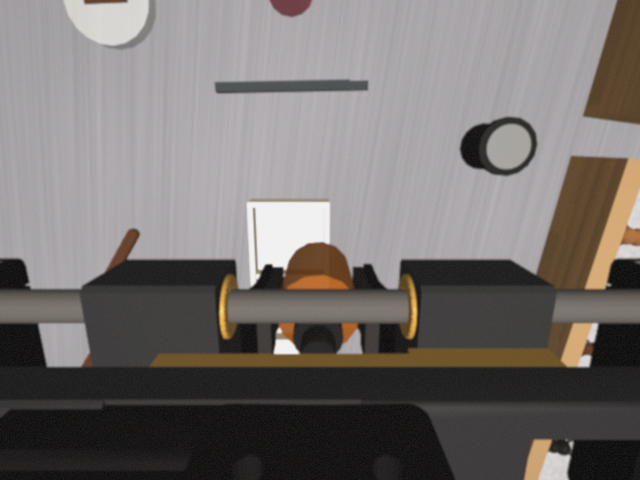

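The held dropper is upright in the jaws, and the tray's left end shows at row 200, columns 248–329. I'll check those corners against the tray fit.

```bash
cat >> h.py <<'E'
def proj(c,X):
    u=(np.array(X)@np.array(c['R']).T+c['t'])@np.array(c['camera_matrix']).T;return (u[:,:2]/u[:,2:]).round(1)
E
python3 -c "
from h import *
d=imaging.capture('wrist')
X=np.array([[-.032,.122],[.032,.122]])@Ro.from_euler('z',.133).as_matrix()[:2,:2].T+[.5014,-.1957]
print(proj(d,np.c_[X,[.018,.018]]))"
```

```text
[[245.2 203.4]
 [327.6 203.4]]
```

Scaled: 0.06 m / 0.5 = 0.12, -0.018 m / 0.5 = -0.036.

Emit:
{"fn": "play_rows", "kwargs": {
  "motion": [
    [[-0.006, -0.02, 0, 0, 0, 0], [-0.014, -0.036, 0, 0, 0, 0], [-0.02, -0.05, 0, 0, 0, 0], [-0.02, -0.05, 0, 0, 0, 0], [-0.02, -0.05, 0.02, 0, 0, 0], [-0.02, -0.05, 0.06, 0, 0, 0], [-0.02, -0.05, 0.1, 0, 0, 0], [-0.02, -0.05, 0.12, 0, 0, 0]]
  ]
}}

```text
time_s: 9.18
position: [0.489, -0.1069, 0.0866]
tcp_rot: [[-0.132, 0.991, -0.002], [0.991, 0.132, 0.001], [0.001, -0.002, -1.0]]
force: [-0.4, -0.6, -0.3]
opening: 0.381
grasp_force: 30.0
```

Scaled: 0.02 m / 0.5 = 0.04, 0.015 m / 0.5 = 0.03.

Emit:
{"fn": "play_rows", "kwargs": {
  "motion": [
    [[0, 0, 0.02, 0, 0, 0], [0, 0, 0.03, 0, 0, 0], [0, 0, 0.04, 0, 0, 0], [0, 0, 0.04, 0, 0, 0], [0, 0, 0.04, 0, 0, 0]]
  ]
}}

```text
time_s: 9.6
position: [0.49, -0.1072, 0.0688]
tcp_rot: [[-0.132, 0.991, 0.0], [0.991, 0.132, -0.0], [-0.0, 0.0, -1.0]]
force: [0.1, 0.5, -0.7]
opening: 0.381
grasp_force: 30.0
```

```bash
python3 -c "
from h import *
go(.4895,-.1065,.0405,np.pi/2+.133)"
```

```text
delta [ 0.0008 -0.0004  0.0283] [ 0.02  0.01 -0.03] time 9.6
```

Position matches the tray within 2–3 mm. Lowering the last 28 mm.

Scaled: 0.028 m / 0.5 = 0.056, 0.02 m / 0.5 = 0.04.

Emit:
{"fn": "play_rows", "kwargs": {
  "motion": [
    [[0, 0, 0.016, 0, 0, 0], [0, 0, 0.03, 0, 0, 0], [0, 0, 0.04, 0, 0, 0], [0, 0, 0.048, 0, 0, 0], [0, 0, 0.052, 0, 0, 0], [0, 0, 0.054, 0, 0, 0], [0, 0, 0.056, 0, 0, 0], [0, 0, 0.056, 0, 0, 0]]
  ]
}}

```text
time_s: 10.27
position: [0.4898, -0.1071, 0.0407]
tcp_rot: [[-0.132, 0.991, 0.0], [0.991, 0.132, -0.0], [-0.0, 0.0, -1.0]]
force: [0.3, 0.5, -0.9]
opening: 0.383
grasp_force: 30.0
```

Scaled: -0.045 m / 0.5 = -0.09, -0.02 m / 0.5 = -0.04.

Emit:
{"fn": "play_rows", "kwargs": {
  "motion": [
    [[0, 0, 0, 0, 0, 0], [0, 0, 0, 0, 0, 0], [0, 0, 0, 0, 0, 0], [0, 0, 0, 0, 0, 0], [0, 0, 0, 0, 0, 0], [0, 0, -0.01, 0, 0, 0], [0, 0, -0.04, 0, 0, 0], [0, 0, -0.09, 0, 0, 0]]
  ],
  "fingers": 0.075
}}

```text
time_s: 10.93
position: [0.4883, -0.1065, 0.0847]
tcp_rot: [[-0.132, 0.991, -0.004], [0.991, 0.132, 0.002], [0.003, -0.004, -1.0]]
force: [0.0, -0.6, 0.8]
opening: 0.835
grasp_force: 0.0
```

Scaled: 0.225 m / 0.5 = 0.45, 0.19 m / 0.5 = 0.38, 10 degrees / 360 = 0.0278.

Emit:
{"fn": "play_rows", "kwargs": {
  "motion": [
    [[0, 0, -0.06, 0, 0, 0], [0.04, 0.016, -0.12, 0, 0, 0], [0.1, 0.04, -0.13, 0, 0, 0.0028], [0.17, 0.072, -0.13, 0, 0, 0.0056], [0.24, 0.1, -0.13, 0, 0, 0.0111], [0.31, 0.13, -0.13, 0, 0, 0.0167], [0.38, 0.16, -0.13, 0, 0, 0.0222], [0.45, 0.19, -0.13, 0, 0, 0.0278]]
  ]
}}

```text
time_s: 11.6
position: [0.5542, 0.1303, 0.1512]
tcp_rot: [[0.044, 0.999, 0.0], [0.999, -0.044, -0.0], [-0.0, 0.0, -1.0]]
force: [1.0, -0.8, -0.8]
opening: 0.861
grasp_force: 0.0
```

Scaled: 0.055 m / 0.5 = 0.11, 0.05 m / 0.5 = 0.1.

Emit:
{"fn": "play_rows", "kwargs": {
  "motion": [
    [[0.06, 0.03, 0, 0, 0, 0], [0.1, 0.04, 0, 0, 0, 0], [0.11, 0.04, 0, 0, 0, 0], [0.11, 0.04, 0, 0, 0, 0], [0.11, 0.04, 0, 0, 0, 0], [0.11, 0.04, 0, 0, 0, 0]]
  ]
}}

```text
time_s: 12.1
position: [0.5757, 0.1812, 0.1506]
tcp_rot: [[0.043, 0.999, -0.001], [0.999, -0.043, -0.001], [-0.001, -0.001, -1.0]]
force: [-0.7, 0.5, 0.7]
opening: 0.863
grasp_force: 0.0
```

```bash
python3 -c "
from h import *
d=imaging.capture('top')
r=finder.recognise('top','dropper');print([np.round(x['at'],3) for x in r])
print(fit({'top':d},'dropper',[.49,-.107,0],.004,False))
go(.5743,.1947,.048,np.pi/2-.05)"
```

```text
[array([0.465, 0.232, 0.055]), array([0.472, 0.14 , 0.053]), array([0.463, 0.07 , 0.053]), array([ 0.494, -0.103,  0.059])]
(array([ 0.49155876, -0.10574936]), {'top': np.float64(0.89)})
delta [ 0.0134 -0.0025  0.1027] [-0.03  0.01  0.34] time 12.25
```

The dropper is standing on its target at (0.491,-0.106). Next is the vial.

Scaled: 0.102 m / 0.5 = 0.204, 0.01 m / 0.5 = 0.02.

Emit:
{"fn": "play_rows", "kwargs": {
  "motion": [
    [[0.014, -0.004, 0, 0, 0, 0], [0.026, -0.004, 0.02, 0, 0, 0], [0.026, -0.004, 0.07, 0, 0, 0], [0.026, -0.004, 0.12, 0, 0, 0], [0.026, -0.004, 0.16, 0, 0, 0], [0.026, -0.004, 0.19, 0, 0, 0], [0.026, -0.004, 0.204, 0, 0, 0], [0.026, -0.004, 0.204, 0, 0, 0]]
  ]
}}

```text
time_s: 12.92
position: [0.5735, 0.1957, 0.0463]
tcp_rot: [[0.042, 0.999, -0.004], [0.999, -0.042, -0.001], [-0.001, -0.004, -1.0]]
force: [0.4, 0.0, -1.4]
opening: 0.864
grasp_force: 0.0
```

Emit:
{"fn": "play_rows", "kwargs": {
  "motion": [
    [[0, 0, 0, 0, 0, 0], [0, 0, 0, 0, 0, 0], [0, 0, 0, 0, 0, 0], [0, 0, 0, 0, 0, 0], [0, 0, 0, 0, 0, 0], [0, 0, 0, 0, 0, 0], [0, 0, 0, 0, 0, 0], [0, 0, 0, 0, 0, 0]]
  ],
  "fingers": 0.015
}}

```text
time_s: 13.58
position: [0.5751, 0.1956, 0.0488]
tcp_rot: [[0.042, 0.999, 0.0], [0.999, -0.042, 0.0], [0.0, 0.0, -1.0]]
force: [0.0, 0.7, -0.1]
opening: 0.339
grasp_force: 0.0
```

Emit:
{"fn": "play_rows", "kwargs": {
  "motion": [
    [[0, 0, 0, 0, 0, 0], [0, 0, 0, 0, 0, 0], [0, 0, 0, 0, 0, 0], [0, 0, 0, 0, 0, 0]]
  ]
}}

```text
time_s: 13.92
position: [0.5751, 0.1956, 0.0487]
tcp_rot: [[0.042, 0.999, 0.0], [0.999, -0.042, -0.0], [-0.0, 0.0, -1.0]]
force: [-0.0, -0.5, 1.8]
opening: 0.292
grasp_force: 30.0
```

Scaled: -0.1 m / 0.5 = -0.2, -0.03 m / 0.5 = -0.06.

Emit:
{"fn": "play_rows", "kwargs": {
  "motion": [
    [[0, 0, -0.01, 0, 0, 0], [0, 0, -0.03, 0, 0, 0], [0, 0, -0.06, 0, 0, 0], [0, 0, -0.1, 0, 0, 0], [0, 0, -0.14, 0, 0, 0], [0, 0, -0.17, 0, 0, 0], [0, 0, -0.19, 0, 0, 0], [0, 0, -0.2, 0, 0, 0]]
  ]
}}

```text
time_s: 14.58
position: [0.5759, 0.1958, 0.1509]
tcp_rot: [[0.042, 0.999, 0.003], [0.999, -0.042, 0.0], [0.001, 0.003, -1.0]]
force: [-0.3, 0.2, 0.0]
opening: 0.29
grasp_force: 30.0
```

Scaled: -0.165 m / 0.5 = -0.33, -0.137 m / 0.5 = -0.274, -5 degrees / 360 = -0.0139.

Emit:
{"fn": "play_rows", "kwargs": {
  "motion": [
    [[-0.01, 0, 0, 0, 0, 0], [-0.034, -0.004, 0, 0, 0, -0.0014], [-0.07, -0.008, 0, 0, 0, -0.0028], [-0.12, -0.014, 0, 0, 0, -0.0056], [-0.17, -0.02, 0, 0, 0, -0.0083], [-0.22, -0.026, 0, 0, 0, -0.0111], [-0.274, -0.034, 0, 0, 0, -0.0139], [-0.33, -0.04, 0, 0, 0, -0.0139]]
  ]
}}

```text
time_s: 15.25
position: [0.5466, 0.0305, 0.1475]
tcp_rot: [[-0.046, 0.999, -0.003], [0.999, 0.046, 0.0], [0.0, -0.003, -1.0]]
force: [0.7, -0.7, 0.0]
opening: 0.291
grasp_force: 30.0
```

Scaled: -0.195 m / 0.5 = -0.39, -0.185 m / 0.5 = -0.37, -5 degrees / 360 = -0.0139.

Emit:
{"fn": "play_rows", "kwargs": {
  "motion": [
    [[-0.056, -0.016, 0, 0, 0, -0.0028], [-0.112, -0.034, 0, 0, 0, -0.0056], [-0.168, -0.05, 0, 0, 0, -0.0083], [-0.224, -0.068, 0, 0, 0, -0.0111], [-0.28, -0.084, 0, 0, 0, -0.0139], [-0.33, -0.1, 0, 0, 0, -0.0139], [-0.37, -0.112, 0, 0, 0, -0.0139], [-0.39, -0.118, 0, 0, 0, -0.0139]]
  ]
}}

```text
time_s: 15.92
position: [0.4968, -0.1683, 0.1477]
tcp_rot: [[-0.129, 0.992, -0.002], [0.992, 0.129, 0.0], [0.0, -0.002, -1.0]]
force: [0.1, -0.1, -1.2]
opening: 0.291
grasp_force: 30.0
```

Emit:
{"fn": "play_rows", "kwargs": {
  "motion": [
    [[0, 0, 0, 0, 0, 0], [0, 0, 0, 0, 0, 0], [0, 0, 0, 0, 0, 0]]
  ]
}}

```text
time_s: 16.17
position: [0.4977, -0.1646, 0.1482]
tcp_rot: [[-0.133, 0.991, -0.001], [0.991, 0.133, 0.001], [0.001, -0.001, -1.0]]
force: [0.1, 0.1, -0.0]
opening: 0.292
grasp_force: 30.0
```

```bash
python3 -c "
from h import *
go(.4974,-.166,.0407,np.pi/2+.133)"
```

```text
delta [-0.0015 -0.0004  0.1075] [-0.05 -0.08 -0.  ] time 16.1667
```

Scaled: 0.093 m / 0.5 = 0.186, 0.05 m / 0.5 = 0.1.

Emit:
{"fn": "play_rows", "kwargs": {
  "motion": [
    [[-0.002, 0, 0.02, 0, 0, 0], [-0.002, 0, 0.06, 0, 0, 0], [-0.002, 0, 0.1, 0, 0, 0], [-0.002, 0, 0.13, 0, 0, 0], [-0.002, 0, 0.15, 0, 0, 0], [-0.002, 0, 0.166, 0, 0, 0], [-0.002, 0, 0.18, 0, 0, 0], [-0.002, 0, 0.186, 0, 0, 0]]
  ]
}}

```text
time_s: 16.83
position: [0.4981, -0.1664, 0.0548]
tcp_rot: [[-0.133, 0.991, -0.001], [0.991, 0.133, 0.0], [0.001, -0.001, -1.0]]
force: [0.7, -0.6, -0.2]
opening: 0.291
grasp_force: 30.0
```

Scaled: 0.014 m / 0.5 = 0.028, 0.013 m / 0.5 = 0.026.

Emit:
{"fn": "play_rows", "kwargs": {
  "motion": [
    [[0, 0, 0.01, 0, 0, 0], [0, 0, 0.016, 0, 0, 0], [0, 0, 0.022, 0, 0, 0], [0, 0, 0.026, 0, 0, 0], [0, 0, 0.028, 0, 0, 0], [0, 0, 0.028, 0, 0, 0], [0, 0, 0.028, 0, 0, 0]]
  ]
}}

```text
time_s: 17.42
position: [0.4982, -0.1669, 0.0418]
tcp_rot: [[-0.132, 0.991, 0.0], [0.991, 0.132, -0.0], [-0.0, 0.0, -1.0]]
force: [-0.2, 1.4, -1.7]
opening: 0.29
grasp_force: 30.0
```

Scaled: 0.001 m / 0.5 = 0.002.

Emit:
{"fn": "play_rows", "kwargs": {
  "motion": [
    [[0, 0, 0.002, 0, 0, 0], [0, 0, 0.002, 0, 0, 0]]
  ]
}}

```text
time_s: 17.58
position: [0.4982, -0.1669, 0.0407]
tcp_rot: [[-0.132, 0.991, 0.0], [0.991, 0.132, -0.0], [-0.0, 0.0, -1.0]]
force: [-0.1, 0.0, -0.0]
opening: 0.294
grasp_force: 30.0
```

Scaled: -0.045 m / 0.5 = -0.09, -0.02 m / 0.5 = -0.04.

Emit:
{"fn": "play_rows", "kwargs": {
  "motion": [
    [[0, 0, 0, 0, 0, 0], [0, 0, 0, 0, 0, 0], [0, 0, 0, 0, 0, 0], [0, 0, 0, 0, 0, 0], [0, 0, 0, 0, 0, 0], [0, 0, -0.01, 0, 0, 0], [0, 0, -0.04, 0, 0, 0], [0, 0, -0.09, 0, 0, 0]]
  ],
  "fingers": 0.075
}}

```text
time_s: 18.25
position: [0.4966, -0.166, 0.0846]
tcp_rot: [[-0.132, 0.991, -0.004], [0.991, 0.132, 0.003], [0.003, -0.004, -1.0]]
force: [-0.3, 0.5, 0.1]
opening: 0.8
grasp_force: 0.0
```

Scaled: 0.21 m / 0.5 = 0.42, 0.18 m / 0.5 = 0.36, 10 degrees / 360 = 0.0278.

Emit:
{"fn": "play_rows", "kwargs": {
  "motion": [
    [[0, 0, -0.06, 0, 0, 0], [0.03, 0.01, -0.12, 0, 0, 0], [0.09, 0.03, -0.13, 0, 0, 0.0028], [0.16, 0.05, -0.13, 0, 0, 0.0056], [0.23, 0.072, -0.13, 0, 0, 0.0111], [0.3, 0.094, -0.13, 0, 0, 0.0167], [0.36, 0.112, -0.13, 0, 0, 0.0222], [0.42, 0.13, -0.13, 0, 0, 0.0278]]
  ]
}}

```text
time_s: 18.92
position: [0.5347, 0.0518, 0.1511]
tcp_rot: [[0.043, 0.999, 0.0], [0.999, -0.043, -0.0], [0.0, 0.0, -1.0]]
force: [-0.4, -0.5, 0.2]
opening: 0.856
grasp_force: 0.0
```

Scaled: 0.204 m / 0.5 = 0.408, 0.195 m / 0.5 = 0.39.

Emit:
{"fn": "play_rows", "kwargs": {
  "motion": [
    [[0.07, 0.01, 0, 0, 0, 0], [0.14, 0.02, 0, 0, 0, 0], [0.21, 0.03, 0, 0, 0, 0], [0.28, 0.04, 0, 0, 0, 0], [0.34, 0.05, 0, 0, 0, 0], [0.39, 0.056, 0, 0, 0, 0], [0.408, 0.058, 0, 0, 0, 0], [0.408, 0.058, 0, 0, 0, 0]]
  ]
}}

```text
time_s: 19.58
position: [0.5723, 0.2546, 0.1508]
tcp_rot: [[0.039, 0.999, 0.001], [0.999, -0.039, 0.0], [0.0, 0.001, -1.0]]
force: [-0.6, 0.8, 0.3]
opening: 0.861
grasp_force: 0.0
```

Emit:
{"fn": "play_rows", "kwargs": {
  "motion": [
    [[0, 0, 0, 0, 0, 0], [0, 0, 0, 0, 0, 0]]
  ]
}}

```text
time_s: 19.75
position: [0.5719, 0.2511, 0.1505]
tcp_rot: [[0.043, 0.999, -0.001], [0.999, -0.043, -0.001], [-0.001, -0.001, -1.0]]
force: [0.1, -0.3, 1.0]
opening: 0.865
grasp_force: 0.0
```

```bash
python3 -c "
from h import *
d=imaging.capture('top')
print(fit({'top':d},'vial',[.498,-.167,0],.004,False))
print(fit({'scene':imaging.capture('scene')},'vial',[.498,-.167,0],.004,False))
go(.5725,.254,.048,np.pi/2-.05)"
```

```text
(array([ 0.49796185, -0.16538943]), {'top': np.float64(0.87)})
(array([ 0.49772107, -0.17019153]), {'scene': np.float64(0.82)})
delta [0.0029 0.     0.1027] [-0.03  0.02  0.34] time 19.95
```

The vial is placed. Next is the jar.

Scaled: 0.102 m / 0.5 = 0.204, 0.07 m / 0.5 = 0.14.

Emit:
{"fn": "play_rows", "kwargs": {
  "motion": [
    [[0.004, 0, 0.02, 0, 0, 0], [0.004, 0, 0.06, 0, 0, 0], [0.004, 0, 0.1, 0, 0, 0], [0.004, 0, 0.14, 0, 0, 0], [0.004, 0, 0.17, 0, 0, 0], [0.004, 0, 0.194, 0, 0, 0], [0.004, 0, 0.204, 0, 0, 0], [0.004, 0, 0.204, 0, 0, 0]]
  ]
}}

```text
time_s: 20.62
position: [0.5716, 0.2541, 0.047]
tcp_rot: [[0.043, 0.999, -0.003], [0.999, -0.043, -0.001], [-0.001, -0.003, -1.0]]
force: [-0.7, 1.1, 1.1]
opening: 0.857
grasp_force: 0.0
```

Emit:
{"fn": "play_rows", "kwargs": {
  "motion": [
    [[0, 0, 0, 0, 0, 0], [0, 0, 0, 0, 0, 0], [0, 0, 0, 0, 0, 0], [0, 0, 0, 0, 0, 0], [0, 0, 0, 0, 0, 0], [0, 0, 0, 0, 0, 0], [0, 0, 0, 0, 0, 0], [0, 0, 0, 0, 0, 0]]
  ],
  "fingers": 0.02
}}

```text
time_s: 21.28
position: [0.5727, 0.2546, 0.049]
tcp_rot: [[0.042, 0.999, 0.001], [0.999, -0.042, 0.0], [0.0, 0.001, -1.0]]
force: [-0.3, -0.0, 1.2]
opening: 0.405
grasp_force: 30.0
```

Emit:
{"fn": "play_rows", "kwargs": {
  "motion": [
    [[0, 0, 0, 0, 0, 0], [0, 0, 0, 0, 0, 0], [0, 0, 0, 0, 0, 0]]
  ]
}}

```text
time_s: 21.53
position: [0.5727, 0.2546, 0.0489]
tcp_rot: [[0.042, 0.999, 0.001], [0.999, -0.042, 0.0], [0.0, 0.001, -1.0]]
force: [0.3, 0.0, 3.2]
opening: 0.406
grasp_force: 30.0
```

Scaled: -0.1 m / 0.5 = -0.2, -0.03 m / 0.5 = -0.06.

Emit:
{"fn": "play_rows", "kwargs": {
  "motion": [
    [[0, 0, -0.01, 0, 0, 0], [0, 0, -0.03, 0, 0, 0], [0, 0, -0.06, 0, 0, 0], [0, 0, -0.1, 0, 0, 0], [0, 0, -0.14, 0, 0, 0], [0, 0, -0.17, 0, 0, 0], [0, 0, -0.19, 0, 0, 0], [0, 0, -0.2, 0, 0, 0]]
  ]
}}

```text
time_s: 22.2
position: [0.5732, 0.2547, 0.1507]
tcp_rot: [[0.042, 0.999, 0.003], [0.999, -0.042, 0.001], [0.001, 0.003, -1.0]]
force: [0.3, 0.1, -0.9]
opening: 0.408
grasp_force: 30.0
```

Scaled: -0.2 m / 0.5 = -0.4, -0.001 m / 0.5 = -0.002, -5 degrees / 360 = -0.0139.

Emit:
{"fn": "play_rows", "kwargs": {
  "motion": [
    [[-0.016, 0, 0, 0, 0, 0], [-0.048, -0.002, 0, 0, 0, -0.0014], [-0.1, -0.004, 0, 0, 0, -0.0028], [-0.16, -0.008, 0, 0, 0, -0.0056], [-0.22, -0.012, 0, 0, 0, -0.0083], [-0.28, -0.014, 0, 0, 0, -0.0111], [-0.34, -0.016, 0, 0, 0, -0.0139], [-0.4, -0.02, 0, 0, 0, -0.0139]]
  ]
}}

```text
time_s: 22.87
position: [0.5529, 0.0533, 0.1475]
tcp_rot: [[-0.046, 0.999, -0.002], [0.999, 0.046, 0.0], [0.0, -0.002, -1.0]]
force: [0.5, -0.7, 0.3]
opening: 0.409
grasp_force: 30.0
```

Scaled: -0.23 m / 0.5 = -0.46, -0.046 m / 0.5 = -0.092, -5 degrees / 360 = -0.0139.

Emit:
{"fn": "play_rows", "kwargs": {
  "motion": [
    [[-0.06, -0.014, 0, 0, 0, -0.0028], [-0.12, -0.026, 0, 0, 0, -0.0056], [-0.18, -0.04, 0, 0, 0, -0.0083], [-0.24, -0.052, 0, 0, 0, -0.0111], [-0.3, -0.066, 0, 0, 0, -0.0139], [-0.36, -0.08, 0, 0, 0, -0.0139], [-0.414, -0.092, 0, 0, 0, -0.0139], [-0.46, -0.102, 0, 0, 0, -0.0139]]
  ]
}}

```text
time_s: 23.53
position: [0.5119, -0.179, 0.1476]
tcp_rot: [[-0.131, 0.991, -0.002], [0.991, 0.131, 0.001], [0.001, -0.002, -1.0]]
force: [-0.1, 0.1, -1.1]
opening: 0.406
grasp_force: 30.0
```

Scaled: -0.047 m / 0.5 = -0.094, -0.037 m / 0.5 = -0.074.

Emit:
{"fn": "play_rows", "kwargs": {
  "motion": [
    [[-0.04, -0.012, 0, 0, 0, 0], [-0.074, -0.024, 0, 0, 0, 0], [-0.094, -0.03, 0, 0, 0, 0], [-0.094, -0.03, 0, 0, 0, 0], [-0.094, -0.03, 0, 0, 0, 0], [-0.094, -0.03, 0, 0, 0, 0]]
  ]
}}

```text
time_s: 24.03
position: [0.5044, -0.2244, 0.1482]
tcp_rot: [[-0.132, 0.991, -0.001], [0.991, 0.132, 0.001], [0.002, -0.001, -1.0]]
force: [0.4, -0.6, -1.0]
opening: 0.41
grasp_force: 30.0
```

```bash
python3 -c "
from h import *
go(.5054,-.2254,.0409,np.pi/2+.133)"
```

```text
delta [-0.0013  0.001   0.1073] [-0.06 -0.09 -0.01] time 24.0333
```

Scaled: 0.093 m / 0.5 = 0.186, 0.09 m / 0.5 = 0.18.

Emit:
{"fn": "play_rows", "kwargs": {
  "motion": [
    [[-0.002, 0.002, 0.02, 0, 0, 0], [-0.002, 0.002, 0.06, 0, 0, 0], [-0.002, 0.002, 0.1, 0, 0, 0], [-0.002, 0.002, 0.13, 0, 0, 0], [-0.002, 0.002, 0.15, 0, 0, 0], [-0.002, 0.002, 0.166, 0, 0, 0], [-0.002, 0.002, 0.18, 0, 0, 0], [-0.002, 0.002, 0.186, 0, 0, 0]]
  ]
}}

```text
time_s: 24.7
position: [0.5059, -0.2259, 0.0548]
tcp_rot: [[-0.133, 0.991, -0.001], [0.991, 0.133, 0.0], [0.001, -0.001, -1.0]]
force: [-0.2, 0.4, -0.8]
opening: 0.408
grasp_force: 30.0
```

Scaled: 0.014 m / 0.5 = 0.028, 0.013 m / 0.5 = 0.026.

Emit:
{"fn": "play_rows", "kwargs": {
  "motion": [
    [[0, 0, 0.01, 0, 0, 0], [0, 0, 0.016, 0, 0, 0], [0, 0, 0.022, 0, 0, 0], [0, 0, 0.026, 0, 0, 0], [0, 0, 0.028, 0, 0, 0], [0, 0, 0.028, 0, 0, 0], [0, 0, 0.028, 0, 0, 0]]
  ]
}}

```text
time_s: 25.28
position: [0.506, -0.2265, 0.0418]
tcp_rot: [[-0.132, 0.991, 0.0], [0.991, 0.132, -0.0], [-0.0, 0.0, -1.0]]
force: [0.1, 0.6, -0.6]
opening: 0.401
grasp_force: 30.0
```

Scaled: 0.001 m / 0.5 = 0.002.

Emit:
{"fn": "play_rows", "kwargs": {
  "motion": [
    [[0, 0, 0.002, 0, 0, 0], [0, 0, 0.002, 0, 0, 0]]
  ]
}}

```text
time_s: 25.45
position: [0.5062, -0.2266, 0.0409]
tcp_rot: [[-0.132, 0.991, 0.001], [0.991, 0.132, -0.0], [-0.001, 0.001, -1.0]]
force: [0.4, -0.2, 0.8]
opening: 0.407
grasp_force: 30.0
```

Scaled: -0.045 m / 0.5 = -0.09, -0.02 m / 0.5 = -0.04.

Emit:
{"fn": "play_rows", "kwargs": {
  "motion": [
    [[0, 0, 0, 0, 0, 0], [0, 0, 0, 0, 0, 0], [0, 0, 0, 0, 0, 0], [0, 0, 0, 0, 0, 0], [0, 0, 0, 0, 0, 0], [0, 0, -0.01, 0, 0, 0], [0, 0, -0.04, 0, 0, 0], [0, 0, -0.09, 0, 0, 0]]
  ],
  "fingers": 0.075
}}

```text
time_s: 26.12
position: [0.5044, -0.2254, 0.0844]
tcp_rot: [[-0.132, 0.991, -0.004], [0.991, 0.132, 0.003], [0.004, -0.004, -1.0]]
force: [-0.5, -0.6, 0.1]
opening: 0.843
grasp_force: 0.0
```

Scaled: 0.21 m / 0.5 = 0.42, 0.18 m / 0.5 = 0.36, 10 degrees / 360 = 0.0278.

Emit:
{"fn": "play_rows", "kwargs": {
  "motion": [
    [[0, 0, -0.06, 0, 0, 0], [0.03, 0.01, -0.12, 0, 0, 0], [0.09, 0.028, -0.13, 0, 0, 0.0028], [0.16, 0.048, -0.13, 0, 0, 0.0056], [0.23, 0.068, -0.13, 0, 0, 0.0111], [0.3, 0.088, -0.13, 0, 0, 0.0167], [0.36, 0.104, -0.13, 0, 0, 0.0222], [0.42, 0.12, -0.13, 0, 0, 0.0278]]
  ]
}}

```text
time_s: 26.78
position: [0.5376, -0.0085, 0.1511]
tcp_rot: [[0.044, 0.999, 0.0], [0.999, -0.044, -0.0], [-0.0, 0.0, -1.0]]
force: [0.3, -0.8, 0.6]
opening: 0.861
grasp_force: 0.0
```

Scaled: 0.26 m / 0.5 = 0.52, 0.24 m / 0.5 = 0.48.

Emit:
{"fn": "play_rows", "kwargs": {
  "motion": [
    [[0.07, 0.006, 0, 0, 0, 0], [0.14, 0.014, 0, 0, 0, 0], [0.21, 0.02, 0, 0, 0, 0], [0.28, 0.028, 0, 0, 0, 0], [0.35, 0.034, 0, 0, 0, 0], [0.42, 0.042, 0, 0, 0, 0], [0.48, 0.048, 0, 0, 0, 0], [0.52, 0.052, 0, 0, 0, 0]]
  ]
}}

```text
time_s: 27.45
position: [0.5746, 0.2516, 0.1511]
tcp_rot: [[0.04, 0.999, 0.001], [0.999, -0.04, 0.001], [0.001, 0.001, -1.0]]
force: [-0.1, 0.2, -0.3]
opening: 0.859
grasp_force: 0.0
```

Emit:
{"fn": "play_rows", "kwargs": {
  "motion": [
    [[0, 0, 0, 0, 0, 0], [0, 0, 0, 0, 0, 0], [0, 0, 0, 0, 0, 0]]
  ]
}}

```text
time_s: 27.7
position: [0.5741, 0.2476, 0.1506]
tcp_rot: [[0.042, 0.999, -0.001], [0.999, -0.042, -0.001], [-0.001, -0.001, -1.0]]
force: [-0.6, 0.3, -0.2]
opening: 0.858
grasp_force: 0.0
```

```bash
python3 -c "
from h import *
cs={c:imaging.capture(c) for c in ('top','scene','wrist')}
print(fit({'top':cs['top']},'jar',[.506,-.2265,0],.004,False))
print(fit({'wrist':cs['wrist']},'flask',[.584,.3155,-.1],.012))
go(.584,.3155,.048,np.pi/2-.05)
cv2.imwrite('pics/w3.png',cs['wrist']['frame'][:,:,::-1])"
```

```text
(array([ 0.5070022 , -0.22521277]), {'top': np.float64(0.93)})
(array([ 0.58379248,  0.31530402, -0.13210095]), {'wrist': np.float64(0.92)})
delta [0.0688 0.0063 0.1027] [-0.02  0.01  0.35] time 27.95
```

View pics/w3.png

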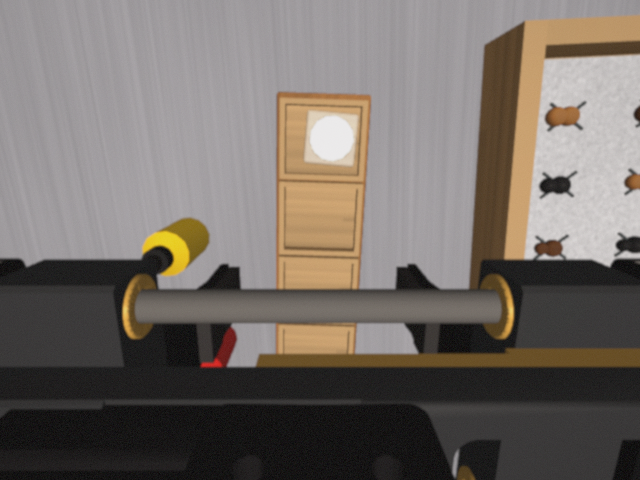

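The flask sits at (331,137), turned about -0.13 rad. I'll turn the tool 5° to match.

Scaled: 0.068 m / 0.5 = 0.136, 0.02 m / 0.5 = 0.04, 5 degrees / 360 = 0.0139.

Emit:
{"fn": "play_rows", "kwargs": {
  "motion": [
    [[0.04, 0.004, 0, 0, 0, 0.0028], [0.08, 0.008, 0, 0, 0, 0.0083], [0.12, 0.012, 0, 0, 0, 0.0139], [0.136, 0.012, 0, 0, 0, 0.0139], [0.136, 0.012, 0, 0, 0, 0.0139], [0.136, 0.012, 0, 0, 0, 0.0139], [0.136, 0.012, 0, 0, 0, 0.0139]]
  ]
}}

```text
time_s: 28.53
position: [0.5831, 0.3148, 0.1504]
tcp_rot: [[0.129, 0.992, -0.001], [0.992, -0.129, -0.001], [-0.001, -0.001, -1.0]]
force: [0.8, -0.2, -0.2]
opening: 0.861
grasp_force: 0.0
```

```bash
python3 -c "
from h import *
go(.584,.3155,.048,np.pi/2-.13)"
```

```text
delta [0.0009 0.0009 0.1024] [-0.05  0.06  0.03] time 28.5333
```

Scaled: 0.102 m / 0.5 = 0.204, 0.05 m / 0.5 = 0.1.

Emit:
{"fn": "play_rows", "kwargs": {
  "motion": [
    [[0, 0.002, 0.02, 0, 0, 0], [0, 0.002, 0.06, 0, 0, 0], [0, 0.002, 0.1, 0, 0, 0], [0, 0.002, 0.14, 0, 0, 0], [0, 0.002, 0.17, 0, 0, 0], [0, 0.002, 0.194, 0, 0, 0], [0, 0.002, 0.204, 0, 0, 0], [0, 0.002, 0.204, 0, 0, 0]]
  ]
}}

```text
time_s: 29.2
position: [0.5836, 0.315, 0.0469]
tcp_rot: [[0.13, 0.992, -0.003], [0.992, -0.13, -0.001], [-0.001, -0.003, -1.0]]
force: [-0.7, -0.1, 0.1]
opening: 0.863
grasp_force: 0.0
```

Emit:
{"fn": "play_rows", "kwargs": {
  "motion": [
    [[0, 0, 0, 0, 0, 0], [0, 0, 0, 0, 0, 0], [0, 0, 0, 0, 0, 0], [0, 0, 0, 0, 0, 0], [0, 0, 0, 0, 0, 0], [0, 0, 0, 0, 0, 0], [0, 0, 0, 0, 0, 0], [0, 0, 0, 0, 0, 0]]
  ],
  "fingers": 0.02
}}

```text
time_s: 29.87
position: [0.5846, 0.316, 0.0488]
tcp_rot: [[0.129, 0.992, 0.0], [0.992, -0.129, 0.0], [0.0, 0.0, -1.0]]
force: [-0.2, -0.0, 0.4]
opening: 0.366
grasp_force: 30.0
```

Emit:
{"fn": "play_rows", "kwargs": {
  "motion": [
    [[0, 0, 0, 0, 0, 0], [0, 0, 0, 0, 0, 0], [0, 0, 0, 0, 0, 0]]
  ]
}}

```text
time_s: 30.12
position: [0.5847, 0.316, 0.0488]
tcp_rot: [[0.129, 0.992, 0.0], [0.992, -0.129, 0.0], [0.0, 0.0, -1.0]]
force: [-0.8, -0.3, 1.6]
opening: 0.364
grasp_force: 30.0
```

Emit:
{"fn": "play_rows", "kwargs": {
  "motion": [
    [[0, 0, -0.01, 0, 0, 0], [0, 0, -0.03, 0, 0, 0], [0, 0, -0.06, 0, 0, 0], [0, 0, -0.1, 0, 0, 0], [0, 0, -0.14, 0, 0, 0], [0, 0, -0.17, 0, 0, 0], [0, 0, -0.19, 0, 0, 0], [0, 0, -0.2, 0, 0, 0]]
  ]
}}

```text
time_s: 30.78
position: [0.5853, 0.3163, 0.151]
tcp_rot: [[0.129, 0.992, 0.003], [0.992, -0.129, 0.001], [0.001, 0.003, -1.0]]
force: [-0.4, 0.5, -1.3]
opening: 0.367
grasp_force: 30.0
```

Scaled: -0.2 m / 0.5 = -0.4, -0.17 m / 0.5 = -0.34, -5 degrees / 360 = -0.0139.

Emit:
{"fn": "play_rows", "kwargs": {
  "motion": [
    [[-0.016, 0, 0, 0, 0, 0], [-0.048, 0, 0, 0, 0, -0.0014], [-0.1, 0, 0, 0, 0, -0.0028], [-0.16, 0, 0, 0, 0, -0.0056], [-0.22, 0, 0, 0, 0, -0.0083], [-0.28, 0, 0, 0, 0, -0.0111], [-0.34, 0, 0, 0, 0, -0.0139], [-0.4, 0, 0, 0, 0, -0.0139]]
  ]
}}

```text
time_s: 31.45
position: [0.5571, 0.1158, 0.1475]
tcp_rot: [[0.041, 0.999, -0.003], [0.999, -0.041, -0.0], [-0.0, -0.003, -1.0]]
force: [0.7, -0.2, -1.5]
opening: 0.367
grasp_force: 30.0
```

Scaled: -0.24 m / 0.5 = -0.48, -0.21 m / 0.5 = -0.42, -10 degrees / 360 = -0.0278.

Emit:
{"fn": "play_rows", "kwargs": {
  "motion": [
    [[-0.06, -0.004, 0, 0, 0, -0.0028], [-0.12, -0.008, 0, 0, 0, -0.0056], [-0.18, -0.012, 0, 0, 0, -0.0083], [-0.24, -0.016, 0, 0, 0, -0.0139], [-0.3, -0.02, 0, 0, 0, -0.0194], [-0.36, -0.024, 0, 0, 0, -0.025], [-0.42, -0.03, 0, 0, 0, -0.0278], [-0.48, -0.034, 0, 0, 0, -0.0278]]
  ]
}}

```text
time_s: 32.12
position: [0.5297, -0.1228, 0.1475]
tcp_rot: [[-0.132, 0.991, -0.003], [0.991, 0.132, 0.001], [0.001, -0.003, -1.0]]
force: [0.1, 0.7, -0.8]
opening: 0.364
grasp_force: 30.0
```

Scaled: -0.159 m / 0.5 = -0.318, -0.145 m / 0.5 = -0.29.

Emit:
{"fn": "play_rows", "kwargs": {
  "motion": [
    [[-0.06, -0.016, 0, 0, 0, 0], [-0.12, -0.03, 0, 0, 0, 0], [-0.18, -0.044, 0, 0, 0, 0], [-0.24, -0.06, 0, 0, 0, 0], [-0.29, -0.072, 0, 0, 0, 0], [-0.318, -0.078, 0, 0, 0, 0], [-0.318, -0.078, 0, 0, 0, 0], [-0.318, -0.078, 0, 0, 0, 0]]
  ]
}}

```text
time_s: 32.78
position: [0.513, -0.2839, 0.1478]
tcp_rot: [[-0.13, 0.991, -0.002], [0.991, 0.13, 0.002], [0.002, -0.001, -1.0]]
force: [0.1, 1.3, -0.8]
opening: 0.365
grasp_force: 30.0
```

Emit:
{"fn": "play_rows", "kwargs": {
  "motion": [
    [[0, 0, 0, 0, 0, 0], [0, 0, 0, 0, 0, 0]]
  ]
}}

```text
time_s: 32.95
position: [0.5136, -0.2822, 0.1483]
tcp_rot: [[-0.134, 0.991, -0.001], [0.991, 0.134, 0.002], [0.002, -0.001, -1.0]]
force: [-0.0, 0.1, -0.4]
opening: 0.365
grasp_force: 30.0
```

```bash
python3 -c "
from h import *
go(.5133,-.2849,.0408,np.pi/2+.133)"
```

```text
delta [-0.0029 -0.0005  0.1075] [-0.06 -0.1   0.06] time 32.95
```

Scaled: 0.093 m / 0.5 = 0.186, -0.002 m / 0.5 = -0.004.

Emit:
{"fn": "play_rows", "kwargs": {
  "motion": [
    [[-0.004, 0, 0.02, 0, 0, 0], [-0.004, 0, 0.06, 0, 0, 0], [-0.004, 0, 0.1, 0, 0, 0], [-0.004, 0, 0.13, 0, 0, 0], [-0.004, 0, 0.15, 0, 0, 0], [-0.004, 0, 0.166, 0, 0, 0], [-0.004, 0, 0.18, 0, 0, 0], [-0.004, 0, 0.186, 0, 0, 0]]
  ]
}}

```text
time_s: 33.62
position: [0.5141, -0.2858, 0.0548]
tcp_rot: [[-0.132, 0.991, -0.001], [0.991, 0.132, 0.001], [0.001, -0.001, -1.0]]
force: [0.0, -0.2, -0.2]
opening: 0.361
grasp_force: 30.0
```

Scaled: 0.015 m / 0.5 = 0.03, 0.013 m / 0.5 = 0.026.

Emit:
{"fn": "play_rows", "kwargs": {
  "motion": [
    [[0, 0, 0.01, 0, 0, 0], [0, 0, 0.016, 0, 0, 0], [0, 0, 0.022, 0, 0, 0], [0, 0, 0.026, 0, 0, 0], [0, 0, 0.03, 0, 0, 0], [0, 0, 0.03, 0, 0, 0], [0, 0, 0.03, 0, 0, 0]]
  ]
}}

```text
time_s: 34.2
position: [0.5143, -0.2864, 0.0408]
tcp_rot: [[-0.132, 0.991, 0.0], [0.991, 0.132, -0.0], [-0.0, 0.0, -1.0]]
force: [0.2, -0.9, -0.6]
opening: 0.364
grasp_force: 30.0
```

Scaled: -0.045 m / 0.5 = -0.09, -0.02 m / 0.5 = -0.04.

Emit:
{"fn": "play_rows", "kwargs": {
  "motion": [
    [[0, 0, 0, 0, 0, 0], [0, 0, 0, 0, 0, 0], [0, 0, 0, 0, 0, 0], [0, 0, 0, 0, 0, 0], [0, 0, 0, 0, 0, 0], [0, 0, -0.01, 0, 0, 0], [0, 0, -0.04, 0, 0, 0], [0, 0, -0.09, 0, 0, 0]]
  ],
  "fingers": 0.08
}}

```text
time_s: 34.87
position: [0.5127, -0.285, 0.0842]
tcp_rot: [[-0.132, 0.991, -0.004], [0.991, 0.132, 0.004], [0.004, -0.004, -1.0]]
force: [0.3, -0.3, -0.5]
opening: 0.87
grasp_force: 0.0
```

Emit:
{"fn": "play_rows", "kwargs": {
  "motion": [
    [[0, 0, -0.06, 0, 0, 0], [0, 0, -0.14, 0, 0, 0], [-0.06, 0, -0.2, 0, 0, 0], [-0.12, 0, -0.24, 0, 0, 0], [-0.2, 0, -0.24, 0, 0, 0], [-0.24, 0, -0.24, 0, 0, 0], [-0.24, 0, -0.24, 0, 0, 0], [-0.24, 0, -0.24, 0, 0, 0]]
  ]
}}

```text
time_s: 35.53
position: [0.5295, -0.4058, 0.2056]
tcp_rot: [[-0.13, 0.991, -0.0], [0.991, 0.13, 0.001], [0.001, -0.0, -1.0]]
force: [0.5, -0.5, -0.6]
opening: 0.92
grasp_force: 0.0
```

```bash
python3 -c "
from h import *
cs={c:imaging.capture(c) for c in ('top','scene')}
T=Ro.from_euler('z',.133).as_matrix()[:2,:2]
for n,p,y in [('dropper',[.49,-.107,0],0),('vial',[.498,-.167,0],0),('jar',[.506,-.226,0],0),('flask',[.514,-.286,.13],1)]:
  for c in cs:
    try:
      r=fit({c:cs[c]},n,p,.004,bool(y)); print(n,((r[0][:2]-[.5014,-.1957])@T).round(4),r[1])
    except Exception as e: print(n,c,e)
f=cs['scene']['frame'][:,:,::-1][200:380,100:340];cv2.imwrite('pics/end.png',cv2.resize(f,(800,600)))
"
```

```text
dropper [0.0007 0.0889] {'top': np.float64(0.88)}
dropper [-0.0001  0.0873] {'scene': np.float64(0.9)}
vial [0.0003 0.0306] {'top': np.float64(0.82)}
vial [0.0006 0.0257] {'scene': np.float64(0.92)}
jar [ 0.0017 -0.0318] {'top': np.float64(0.88)}
jar [ 0.0009 -0.0326] {'scene': np.float64(0.9)}
flask [ 0.001  -0.0899] {'top': np.float64(0.91)}
flask [-0.001  -0.0926] {'scene': np.float64(0.88)}
```

View pics/end.png

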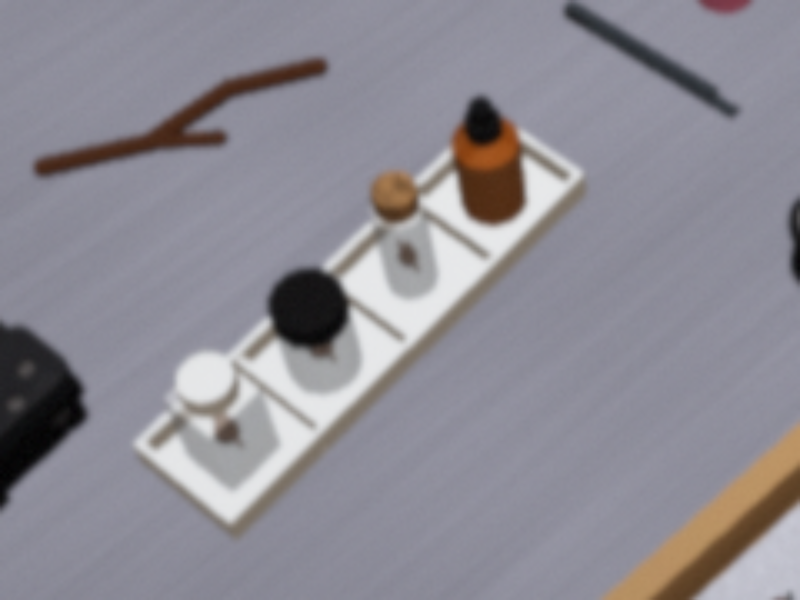

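All four stand upright and centred in their own compartments: dropper at crop pixel (490,170), vial (405,240), jar (315,335), flask (220,420). The gripper is clear of them.

```bash
python3 -c "
from rig import bot
print(bot.hand_in())"
```

```text
the job is handed in; nothing more can be done
None
```

I moved all four containers into the tray in mirrored order and handed the job in after about 36 s; the final camera check showed each one upright, released and within about 5 mm of its compartment centre, but the hand-in gave no verdict.

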